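# Put the wood-stain pots back in the rack from light to dark

### The job

The lightest and the darkest stain pot already stand at the two ends of the wooden rack. Put the other four pots into the empty bays between them, one in each, standing upright on the bay's floor, so that the whole row runs in order of shade from the lightest pot to the darkest. Set the pots down without dropping or tipping them, and leave the two end pots, the wooden box and the blue-lidded tub where they are.

Things in the scene. Friction and masses are not known exactly. Their poses are not given: they have to be found in the camera images.
- pot_honey: Closed screw-top stain pot, an upright cylinder 52 mm in diameter and 68 mm high, 0.09 to 0.18 kg, white body with colour band and ribbed cap all of one shade, pale honey yellow-brown: second lightest of the six. Origin at the centre of its underside, z up. Starts standing loose on the green mat in front of the rack; to be placed.
- pot_oak: Closed screw-top stain pot, an upright cylinder 52 mm in diameter and 68 mm high, 0.09 to 0.18 kg, white body with colour band and ribbed cap all of one shade, orange-brown oak: third lightest. Origin at the centre of its underside, z up. Starts standing loose on the green mat in front of the rack; to be placed.
- pot_chestnut: Closed screw-top stain pot, an upright cylinder 52 mm in diameter and 68 mm high, 0.09 to 0.18 kg, white body with colour band and ribbed cap all of one shade, reddish mid-brown chestnut: fourth lightest, third darkest. Origin at the centre of its underside, z up. Starts standing loose on the green mat in front of the rack; to be placed.
- pot_walnut: Closed screw-top stain pot, an upright cylinder 52 mm in diameter and 68 mm high, 0.09 to 0.18 kg, white body with colour band and ribbed cap all of one shade, very dark brown walnut: second darkest. Origin at the centre of its underside, z up. Starts standing loose on the green mat in front of the rack; to be placed.
- pot_ivory: Closed screw-top stain pot, an upright cylinder 52 mm in diameter and 68 mm high, 0.09 to 0.18 kg, white body with colour band and ribbed cap all of one shade, ivory white: the lightest of the six. Origin at the centre of its underside, z up. Already stands in an end bay of the rack (either end); to stay there.
- pot_ebony: Closed screw-top stain pot, an upright cylinder 52 mm in diameter and 68 mm high, 0.09 to 0.18 kg, white body with colour band and ribbed cap all of one shade, black: the darkest of the six. Origin at the centre of its underside, z up. Already stands in an end bay of the rack (either end); to stay there.
- rack: Fixed low wooden rack, 92 mm (x) by 497 mm (y), six bays in a row along y. Origin on the table under its centre; x away from the robot, y to the robot's left, z up. Bay centres at x 0, y -205, -123, -41, 41, 123, 205 mm; the outer two are occupied, the inner four empty. Bay floors 9 mm, walls and partitions 26 mm above the table; bays 80 (x) by 77 mm (y) inside, partitions 5 mm.
- craft_box: Bystander: open-topped brown wooden box, 90 x 90 mm, 95 mm high, loose, left of the work. Origin at the centre of its underside.
- tub: Bystander: round white tub with a light-blue lid, 110 mm in diameter, 68 mm high, loose, right of the work. Origin at the centre of its underside.
Mind the look-alikes: they are no part of the job. Leave any pink look-alike of the pot_chestnut alone.

How it is judged:
At the end, for the whole second after the job is handed in: All six pots stand released, upright (within 0.1 rad) and at rest on the bay floors, one in each bay (within 18 mm of the bay's centre along the row, 20 mm across it), in the order ivory, honey, oak, chestnut, walnut, ebony from the end where the ivory pot stood at the start ((((y of pot_ivory in the frame of rack between 0.187 and 0.223 m and x of pot_ivory in the frame of rack between -0.02 and 0.02 m and z of pot_ivory in the frame of rack below 0.014 m and angle between pot_ivory's own z axis and vertical below 0.1 rad and linear speed of pot_ivory below 0.03 m/s) and (y of pot_honey in the frame of rack between 0.105 and 0.141 m and x of pot_honey in the frame of rack between -0.02 and 0.02 m and z of pot_honey in the frame of rack below 0.014 m and angle between pot_honey's own z axis and vertical below 0.1 rad and linear speed of pot_honey below 0.03 m/s) and (y of pot_oak in the frame of rack between 0.023 and 0.059 m and x of pot_oak in the frame of rack between -0.02 and 0.02 m and z of pot_oak in the frame of rack below 0.014 m and angle between pot_oak's own z axis and vertical below 0.1 rad and linear speed of pot_oak below 0.03 m/s) and (y of pot_chestnut in the frame of rack between -0.059 and -0.023 m and x of pot_chestnut in the frame of rack between -0.02 and 0.02 m and z of pot_chestnut in the frame of rack below 0.014 m and angle between pot_chestnut's own z axis and vertical below 0.1 rad and linear speed of pot_chestnut below 0.03 m/s) and (y of pot_walnut in the frame of rack between -0.141 and -0.105 m and x of pot_walnut in the frame of rack between -0.02 and 0.02 m and z of pot_walnut in the frame of rack below 0.014 m and angle between pot_walnut's own z axis and vertical below 0.1 rad and linear speed of pot_walnut below 0.03 m/s) and (y of pot_ebony in the frame of rack between -0.223 and -0.187 m and x of pot_ebony in the frame of rack between -0.02 and 0.02 m and z of pot_ebony in the frame of rack below 0.014 m and angle between pot_ebony's own z axis and vertical below 0.1 rad and linear speed of pot_ebony below 0.03 m/s)) or ((y of pot_ivory in the frame of rack between -0.223 and -0.187 m and x of pot_ivory in the frame of rack between -0.02 and 0.02 m and z of pot_ivory in the frame of rack below 0.014 m and angle between pot_ivory's own z axis and vertical below 0.1 rad and linear speed of pot_ivory below 0.03 m/s) and (y of pot_honey in the frame of rack between -0.141 and -0.105 m and x of pot_honey in the frame of rack between -0.02 and 0.02 m and z of pot_honey in the frame of rack below 0.014 m and angle between pot_honey's own z axis and vertical below 0.1 rad and linear speed of pot_honey below 0.03 m/s) and (y of pot_oak in the frame of rack between -0.059 and -0.023 m and x of pot_oak in the frame of rack between -0.02 and 0.02 m and z of pot_oak in the frame of rack below 0.014 m and angle between pot_oak's own z axis and vertical below 0.1 rad and linear speed of pot_oak below 0.03 m/s) and (y of pot_chestnut in the frame of rack between 0.023 and 0.059 m and x of pot_chestnut in the frame of rack between -0.02 and 0.02 m and z of pot_chestnut in the frame of rack below 0.014 m and angle between pot_chestnut's own z axis and vertical below 0.1 rad and linear speed of pot_chestnut below 0.03 m/s) and (y of pot_walnut in the frame of rack between 0.105 and 0.141 m and x of pot_walnut in the frame of rack between -0.02 and 0.02 m and z of pot_walnut in the frame of rack below 0.014 m and angle between pot_walnut's own z axis and vertical below 0.1 rad and linear speed of pot_walnut below 0.03 m/s) and (y of pot_ebony in the frame of rack between 0.187 and 0.223 m and x of pot_ebony in the frame of rack between -0.02 and 0.02 m and z of pot_ebony in the frame of rack below 0.014 m and angle between pot_ebony's own z axis and vertical below 0.1 rad and linear speed of pot_ebony below 0.03 m/s)))); the robot touches nothing.
It fails at once if a pot is tipped more than about 45 degrees (angle between any of pot_honey, pot_oak, pot_chestnut, pot_walnut, pot_ivory, pot_ebony's own z axis and vertical above 0.8 rad).
It fails at once if a pot is dropped from more than about 25 mm or thrown (faster than 0.7 m/s out of the fingers) ((linear speed of pot_honey above 0.7 m/s and contact force between the fingers and pot_honey below 0.2 N) or (linear speed of pot_oak above 0.7 m/s and contact force between the fingers and pot_oak below 0.2 N) or (linear speed of pot_chestnut above 0.7 m/s and contact force between the fingers and pot_chestnut below 0.2 N) or (linear speed of pot_walnut above 0.7 m/s and contact force between the fingers and pot_walnut below 0.2 N) or (linear speed of pot_ivory above 0.7 m/s and contact force between the fingers and pot_ivory below 0.2 N) or (linear speed of pot_ebony above 0.7 m/s and contact force between the fingers and pot_ebony below 0.2 N)).
It fails at once if an end pot is moved more than 25 mm from its place (distance of any of pot_ivory, pot_ebony from where it was at the start of the episode above 0.025 m).
It fails at once if the wooden box or the tub is moved more than 30 mm (distance of any of craft_box, tub from where it was at the start of the episode above 0.03 m).
It also fails if it takes over 128 s, if anything falls off the work surface, if the arm or the gripper's body presses on something with over 40 N, if the wrist force passes 120 N, or if a joint passes its speed limit or range.

### The arm

A 6-joint arm with a two-finger parallel gripper is mounted at the origin on the work surface. World frame = base frame: x ahead of the robot, y to its left, z up, the work surface at z = 0. Lengths are in m, angles in rad, forces in N, time in s.
With the tool pointing down it reaches from about 0.225 to 0.725 m from the base axis. Payload 3.1 kg.
Tool frame: the origin (TCP) lies midway between the tips of the shut fingers; the grasp point (between the pads) lies arm.tcp_to_grasp behind it (arm.tcp_to_grasp is the distance from the TCP to the grasp point, in m); z points along the fingers, y is the line along which they close (so a half turn about z gives the same grasp; the last joint's range is limited). The gripper opens to 85 mm and grips with 20 to 120 N. Pads are 22 mm wide; open, the fingers measure 114 mm over their backs; the gripper's body (76 mm by 85 mm) begins 54 mm behind the grasp point. The pads swing forward as they close: fully open they stand 13 mm farther back than shut.
Start: joints at [1.01, 0.048, 0.099, 1.622, 0, 1.443], TCP at [0.22, 0.477, 0.231] pointing down, gripper open.
Joint ranges: [-2.91, 2.91], [-0.99, 1.94], [-1.21, 1.42], [-2.12, 2.29], [-1.49, 1.47], [-3.14, 3.14]. Speed limits (rad/s): [2.79, 2.79, 3.14, 3.14, 3.14, 3.14].

### API

Orientations are given as a 3x3 rotation matrix whose columns are the frame's x, y, z axes.
In Python, from rig import arm, fingers, eyes, monitor gives the robot as it stands. Calls block until the motion is done:
- arm.movep(position, orientation): joint-space move of the TCP to a pose.
- arm.movel(position, ori=None, speed=0.15, until_force=None): straight line of the TCP; ori=None keeps the orientation; speed is the mean speed in m/s. With until_force (N) it stops when the force on the tool has changed by that much, and returns True; else False.
- arm.move_j(angles): joint-space move.
- fingers.command_gripper(opening, grasp_force=None): opening from 0.0 (shut) to 1.0 (fully open); grasp_force is the grip in N (None keeps the last); returns when the fingers have stopped.
- arm.hold(seconds).
- arm.solve_ik(position, orientation): joint angles nearest the present ones, or None.
- eyes.snapshot(name): name is "scene" or "top" or "wrist"; returns the picture (480x640x3 uint8, red, green, blue); there is no depth.
- eyes.get_calibration(name): a dict with "mtx" (3x3 intrinsics, pixels), "rvec" (rotation vector, rad) and "tvec" (3), from world to camera coordinates, as OpenCV has them; the wrist camera has in their place "tool_from_camera" (4x4, takes a point from camera to tool coordinates, whose origin is the TCP and whose axes are the flange's). Camera axes: x right, y down, z forward; pixel columns grow to the right and rows downward; lengths in m; the calibration is good to about 2 mm. A picture is of the moment at which its call begins: read the wrist's pose just before it. get_calibration takes no time and is no camera call.
A pose or a line that the arm cannot do raises arm.MotionError and nothing moves.
- arm.sign_off(): hands the job in; it is judged then, once.
Trained networks look in the newest picture that a camera, given by its name, has taken for a name from the list of things; names that differ only in an ending like _2 or _b are one class to them, and where a whole thing is asked for, a point or a joint stands for the part that bears it (a point fixed in the world has none). Each returns a list of dicts, best first, with "score" (0 to 1); they miss things now and then, are a little off and sometimes report something else, mostly with a low value. They report only what shows in the picture. A call takes as long as a camera call. They do not tell look-alikes from the thing itself.
- eyes.trace(camera, target): "region" (480x640 bool, what is visible of it).
- eyes.pinpoint(camera, target): "xyz" ([x, y, z] in m, in the coordinates of the camera as it stood for that picture, good to about 4 mm: a listed point, or the origin of a listed thing).
Readings, each from a call of its own:
- monitor.read_time_s(): time.
- monitor.read_qpos(): joint angles.
- monitor.read_qvel(): joint speeds.
- monitor.read_tau(): joint torques, N m.
- monitor.read_ee_pos(): TCP position.
- monitor.read_tool_rot(): TCP orientation.
- monitor.read_ft_force(): force on the tool from outside, world axes, zero at the start.
- monitor.read_wrist_torque(): the same for the moment, N m.
- monitor.read_width(): opening from 0.0 (shut) to 1.0 (fully open).
- monitor.read_grip_force(): force on a finger pad.
Only numpy, scipy, OpenCV 4.12 (cv2) and the standard library are available. Lean on these libraries where they do the work, as an engineer would, in place of code of your own. Each camera call takes 0.05 s, during which the arm holds its last target. There are 200 camera calls.

## Working session

There is one attempt and no reset: what is moved stays moved. The work goes in short steps, each a Python script; the robot and the scene stay as the last script left them, time stands still between calls to the robot, and variables do not carry over. Pictures are saved under pics/ and viewed, at most 14 in all, crops included, and the job is handed in when it is done.

```bash
mkdir -p pics; cat > h.py <<'E'
import numpy as np, cv2
from rig import arm, fingers, eyes, monitor
def w2c(cam):
    c=eyes.get_calibration(cam); R=cv2.Rodrigues(np.array(c["rvec"],float))[0]
    return np.array(c["mtx"],float),R,np.array(c["tvec"],float).reshape(3)
def toworld(cam,p):
    K,R,t=w2c(cam); return R.T@(np.array(p)-t)
def topix(cam,P):
    K,R,t=w2c(cam); q=K@(R@np.array(P)+t); return q[:2]/q[2]
def ray(cam,uv,z):
    K,R,t=w2c(cam); d=R.T@np.linalg.inv(K)@np.array([uv[0],uv[1],1.]); o=-R.T@t
    return o+d*(z-o[2])/d[2]
def save(img,n): cv2.imwrite("pics/"+n,img[:,:,::-1])
E
python3 - <<'E'
from h import *
for cam in ("top","scene"):
    save(eyes.snapshot(cam),cam+"0.png")
    for n in "pot_honey pot_oak pot_chestnut pot_walnut pot_ivory pot_ebony rack craft_box tub".split():
        for d in eyes.pinpoint(cam,n)[:3]:
            P=toworld(cam,d["xyz"]); print(cam,n,round(d["score"],2),P.round(3),topix(cam,P+[0,0,.068]).round())
print(arm.tcp_to_grasp,monitor.read_time_s())
E
```

```text
top pot_honey 0.71 [ 0.411 -0.27   0.004] [442. 292.]
top pot_honey 0.64 [0.438 0.113 0.005] [264. 276.]
top pot_honey 0.34 [ 0.613 -0.188  0.007] [403. 199.]
top pot_oak 0.72 [0.399 0.269 0.   ] [191. 293.]
top pot_chestnut 0.97 [0.378 0.028 0.   ] [303. 305.]
top pot_chestnut 0.7 [0.484 0.199 0.004] [225. 254.]
top pot_chestnut 0.58 [0.434 0.109 0.005] [266. 278.]
top pot_walnut 0.56 [ 0.44  -0.096 -0.   ] [361. 277.]
top pot_ivory 0.72 [0.433 0.107 0.006] [266. 279.]
top pot_ivory 0.67 [ 0.61  -0.187  0.007] [403. 200.]
top pot_ebony 0.92 [0.671 0.215 0.011] [221. 170.]
top rack 0.6 [0.64  0.015 0.002] [311. 186.]
top craft_box 0.95 [0.562 0.461 0.001] [108. 217.]
top tub 0.85 [ 0.55  -0.499  0.002] [545. 230.]
top tub 0.35 [ 0.609 -0.187  0.007] [403. 200.]
top tub 0.27 [0.669 0.216 0.006] [221. 171.]
scene pot_honey 0.82 [ 0.403 -0.271  0.001] [279. 166.]
scene pot_honey 0.2 [0.638 0.017 0.001] [307. 262.]
scene pot_oak 0.59 [ 0.392  0.275 -0.001] [450. 250.]
scene pot_chestnut 0.76 [0.483 0.202 0.003] [406. 258.]
scene pot_chestnut 0.74 [0.376 0.025 0.001] [368. 203.]
scene pot_chestnut 0.57 [0.437 0.105 0.005] [382. 228.]
scene pot_walnut 0.97 [ 0.44  -0.099 -0.   ] [318. 197.]
scene pot_ivory 0.88 [ 0.607 -0.183  0.01 ] [254. 216.]
scene pot_ebony 0.7 [0.674 0.218 0.01 ] [369. 314.]
scene rack 0.68 [0.636 0.019 0.001] [308. 262.]
scene craft_box 0.85 [ 0.554  0.464 -0.001] [498. 339.]
0.0187 1.0
```

View pics/top0.png

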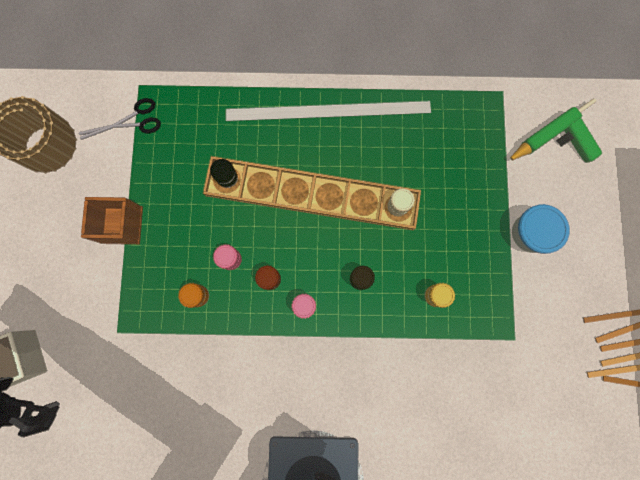

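View pics/scene0.png

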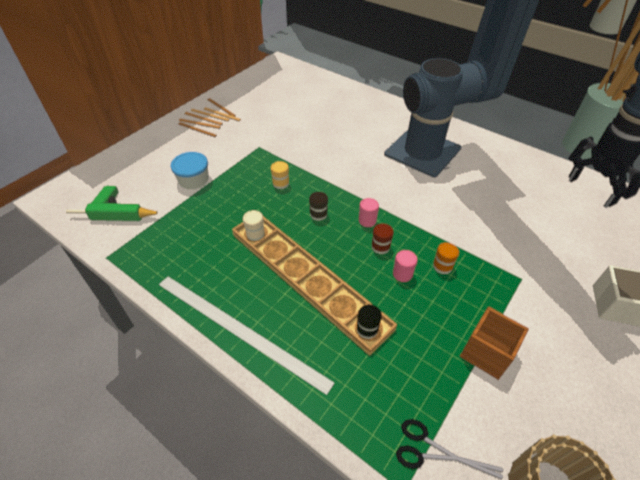

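The top view shows ebony at (223,172) and ivory at (402,200). Candidates on the mat:
- oak, orange: (190,295)
- chestnut, dark red: (267,277)
- pink look-alikes: (226,257) and (304,306), not to be touched
- walnut: (361,277)
- honey: (442,295)

The scene view agrees. Next I refine the pots and rack, and check a close crop.

```bash
cat > m.py <<'E'
from h import *
img=eyes.snapshot("top")
# caps: circle of cap top at z=.068 : predict disc, segment by difference to green mat
caps=dict(oak=(.396,.272),chestnut=(.435,.107),walnut=(.44,-.098),honey=(.407,-.270))
m=eyes.trace("top","rack")[0]["region"].astype(np.uint8)
c=max(cv2.findContours(m,cv2.RETR_EXTERNAL,cv2.CHAIN_APPROX_NONE)[0],key=cv2.contourArea)
W=np.array([ray("top",p[0],.026)[:2] for p in c],np.float32)
print("rack mask rect",cv2.minAreaRect(W), m.sum())
# rack outline: fit by colour (wood vs green)
hsv=cv2.cvtColor(img,cv2.COLOR_RGB2HSV)
wood=((hsv[...,0]<28)&(hsv[...,1]>60)&(hsv[...,2]>60)).astype(np.uint8); wood[:150]=0; wood[235:]=0; wood[:,:195]=0; wood[:,430:]=0
c=max(cv2.findContours(wood,cv2.RETR_EXTERNAL,cv2.CHAIN_APPROX_NONE)[0],key=cv2.contourArea)
W=np.array([ray("top",p[0],.024)[:2] for p in c],np.float32); print("wood rect",cv2.minAreaRect(W))
for n in ("honey","oak","chestnut","walnut","ivory","ebony"):
    for cam in ("top","scene"):
        if cam=="scene" and n=="honey": eyes.snapshot("scene")
        for d in eyes.trace(cam,"pot_"+n)[:2]:
            r=d["region"]; ys,xs=np.nonzero(r); uv=(xs.mean(),ys.mean())
            print(n,cam,round(d["score"],2),np.round(uv),r.sum(),"at z.034:",ray(cam,uv,.034).round(3)[:2])
big=cv2.resize(img[150:325,170:460],None,fx=2.7,fy=2.7,interpolation=cv2.INTER_CUBIC); save(big,"crop.png")
E
python3 m.py
```

```text
rack mask rect ((0.6357154846191406, 0.014364242553710938), (0.4992540776729584, 0.0970761775970459), 81.50019073486328) 7258
wood rect ((0.6369942426681519, 0.015664994716644287), (0.49882760643959045, 0.096250981092453), 81.46218872070312)
honey top 0.67 [439. 295.] 602 at z.034: [ 0.406 -0.273]
honey top 0.65 [111. 220.] 2535 at z.034: [0.561 0.469]
honey scene 0.57 [280. 175.] 448 at z.034: [ 0.402 -0.271]
oak scene 0.8 [445. 258.] 570 at z.034: [0.393 0.272]
chestnut top 0.95 [304. 306.] 440 at z.034: [0.377 0.027]
chestnut top 0.71 [268. 278.] 506 at z.034: [0.437 0.109]
chestnut scene 0.98 [382. 238.] 550 at z.034: [0.434 0.108]
chestnut scene 0.96 [404. 266.] 584 at z.034: [0.478 0.201]
walnut top 0.71 [362. 278.] 465 at z.034: [ 0.441 -0.101]
walnut top 0.61 [401. 202.] 577 at z.034: [ 0.616 -0.19 ]
walnut scene 0.82 [318. 206.] 478 at z.034: [ 0.438 -0.1  ]
ivory top 0.82 [401. 202.] 561 at z.034: [ 0.616 -0.19 ]
ivory scene 0.64 [254. 225.] 512 at z.034: [ 0.604 -0.194]
ebony top 0.75 [224. 173.] 598 at z.034: [0.678 0.219]
ebony scene 0.68 [368. 321.] 715 at z.034: [0.666 0.216]
```

View pics/crop.png

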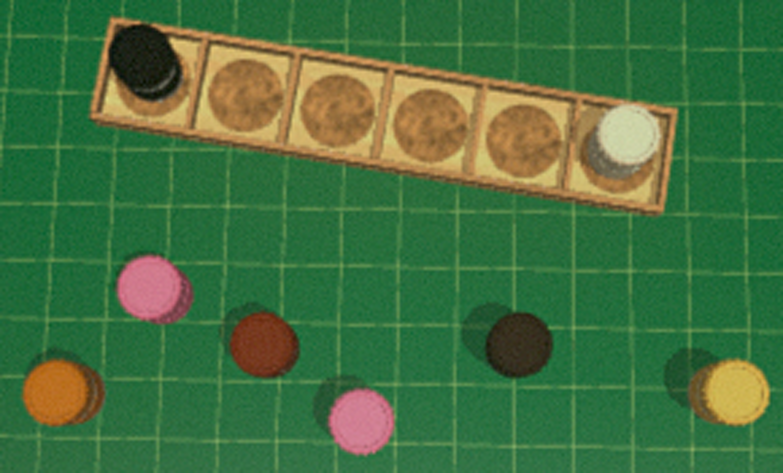

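The crop confirms the choice: dark-red chestnut, with both bright-pink pots to be left alone. The rack centre is (0.6365, 0.0153), long axis (0.148, 0.989), and its size matches. Ebony is at +y, so walnut goes to +123 mm, chestnut +41, oak −41 and honey −123. I'll do walnut first.

```bash
cat > pp.py <<'E'
from h import *
C=np.array([.6365,.0153]); a=np.deg2rad(81.5); ry=np.array([np.cos(a),np.sin(a)]); rx=np.array([ry[1],-ry[0]])
def ori():
    best=None
    for s in (1,-1):
        y=np.array([*(s*rx),0]); z=np.array([0,0,-1.]); R=np.column_stack([np.cross(y,z),y,z])
        q=arm.solve_ik([.44,0,.2],R)
        if q is not None:
            d=abs(q[5]); 
            if best is None or d<best[0]: best=(d,R)
    return best[1]
H=.17; ZG=.031
def pick_place(xy,yb,first=False):
    R=ori(); xy=np.array(xy); b=C+yb*ry
    fingers.command_gripper(1.0,40)
    if first: arm.movep([*xy,H],R)
    else: arm.movel([*xy,H],R,speed=.25)
    arm.movel([*xy,ZG],speed=.12)
    fingers.command_gripper(0.0,40)
    w,g=monitor.read_width(),monitor.read_grip_force()
    print("grip",round(w,3),round(g,1))
    if g<5: arm.movel([*xy,H]); return False
    arm.movel([*xy,H],speed=.12)
    arm.movel([*b,H],speed=.2)
    print("carry",round(monitor.read_width(),3),round(monitor.read_grip_force(),1))
    arm.movel([*b,ZG+.009+.008],speed=.1)
    hit=arm.movel([*b,ZG+.009-.003],speed=.015,until_force=3)
    print("hit",hit,np.round(monitor.read_ee_pos(),4))
    fingers.command_gripper(1.0); arm.hold(.2)
    arm.movel([*b,H],speed=.12)
    print("t",round(monitor.read_time_s(),1)); return True
E
python3 - <<'E'
from pp import *
pick_place((.4395,-.0995),.123,True)
from rig import eyes
save(eyes.snapshot("scene"),"s1.png")
E
```

```text
grip 0.599 42.2
carry 0.601 41.9
hit True [0.6547 0.137  0.041 ]
t 12.7
```

View pics/s1.png

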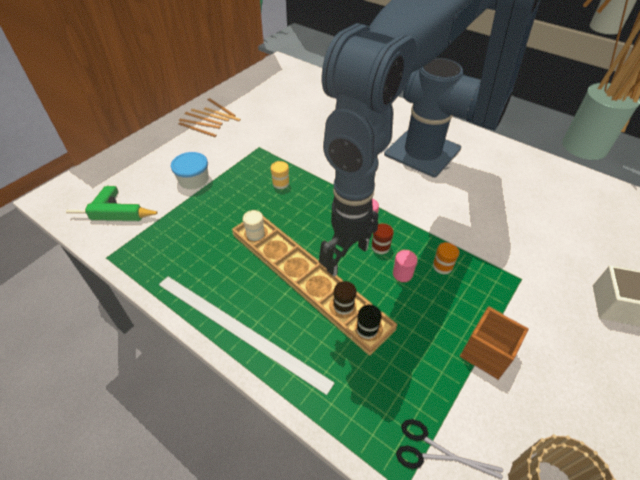

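Walnut stands upright at (345,297), next to ebony at (369,322). The other pots are undisturbed, so I'll place the remaining three.

```bash
python3 - <<'E'
from pp import *
ok=pick_place((.4355,.108),.041) and pick_place((.395,.272),-.041) and pick_place((.405,-.2715),-.123)
arm.movel([.40,-.05,.25])
arm.movep([.25,.3,.25],ori())
for cam in("top","scene"):
    im=eyes.snapshot(cam); save(cv2.resize(im[150:325,170:460] if cam=="top" else im[180:360,210:430],None,fx=2.7,fy=2.7,interpolation=cv2.INTER_CUBIC),cam+"2.png")
    for n in "ivory honey oak chestnut walnut ebony".split():
        for d in eyes.pinpoint(cam,"pot_"+n)[:3]:
            P=toworld(cam,d["xyz"]); e=P[:2]-C; print(cam,n,round(d["score"],2),"rack x,y",(e@rx).round(3),(e@ry).round(3),P[2].round(3))
print(monitor.read_time_s())
E
```

```text
grip 0.601 42.0
carry 0.598 41.8
hit True [0.6427 0.0558 0.041 ]
t 22.1
grip 0.602 42.2
carry 0.604 41.9
hit True [ 0.6305 -0.0253  0.041 ]
t 32.6
grip 0.599 42.2
carry 0.598 41.9
hit True [ 0.6185 -0.1063  0.041 ]
t 42.6
top ivory 0.68 rack x,y 0.006 -0.205 0.008
top honey 0.7 rack x,y 0.003 -0.117 0.008
top oak 0.59 rack x,y 0.0 -0.042 0.017
top chestnut 0.8 rack x,y -0.18 0.159 0.005
top chestnut 0.72 rack x,y 0.001 0.041 0.01
top walnut 0.59 rack x,y -0.002 0.126 0.009
top walnut 0.27 rack x,y 0.005 0.208 0.009
top ebony 0.62 rack x,y 0.001 0.207 0.009
scene ivory 0.95 rack x,y 0.002 -0.201 0.008
scene honey 0.62 rack x,y -0.003 -0.121 0.012
scene oak 0.87 rack x,y -0.002 -0.04 0.01
scene chestnut 0.93 rack x,y -0.258 -0.027 0.001
scene chestnut 0.9 rack x,y -0.007 0.04 0.013
scene chestnut 0.65 rack x,y -0.183 0.157 0.0
scene walnut 0.68 rack x,y -0.002 0.123 0.012
scene ebony 0.63 rack x,y 0.005 0.207 0.011
46.4583
```

View pics/top2.png

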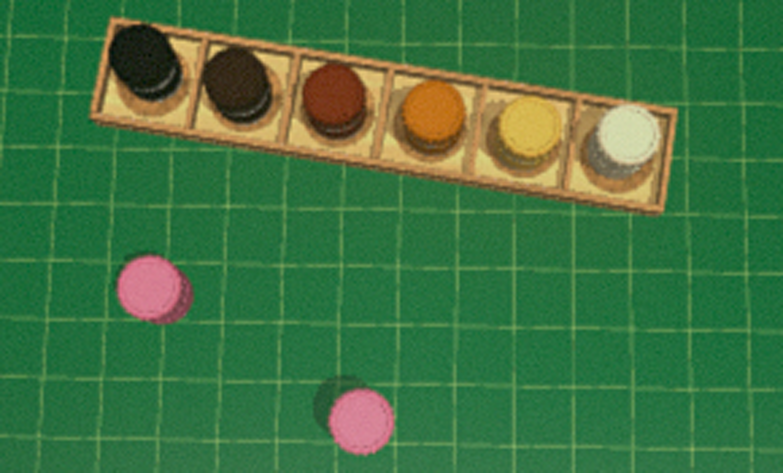

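View pics/scene2.png

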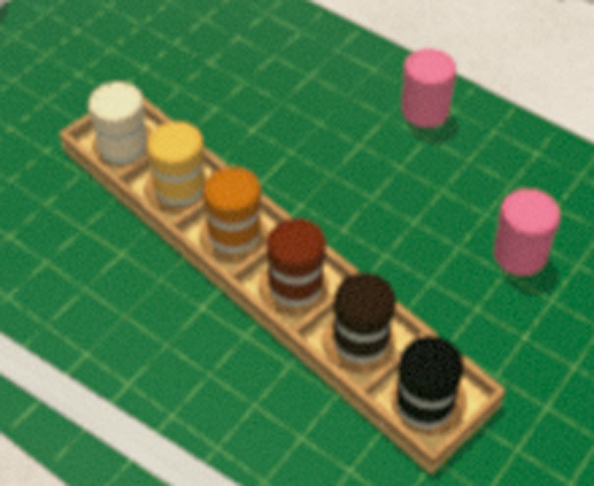

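Both crops show all six pots upright and in order, from ivory (116,125) to ebony (430,385) in the scene crop. Each is within 7 mm of its bay centre, and the pink pots are untouched.

```bash
python3 -c "
from rig import arm
print(arm.sign_off())"
```

```text
the job is handed in; nothing more can be done
None
```

The job is handed in: all four pots are in the rack, upright and in shade order from ivory to ebony, finished at about 46 s; the end pots, box, tub and pink look-alikes were not touched.

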